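Drive the piston of a dosing barrel home with its push rod

TASK

Take the steel push rod off its rest by its bare middle, enter it nose first into the mouth of the dosing barrel, push it about half way in and let go. Take it again by its black rear sleeve and push it slowly on against the piston until the piston bottoms on its seat, press there steadily with about 16 N for half a second (never more than 25 N on the piston, and never forcing the rod if it binds), then let go and leave the rod fully home in the bore. Leave the other things on the bench as they stand.

Things in the scene. Friction and masses are not known exactly. Their poses are not given: they have to be found in the camera images.
- rod: Steel push rod, 230 mm long, 14 mm diameter, about 0.2 kg, round ends. Origin at mid-length on its axis, +x along it to the nose (x = +115 mm). Black sleeve, same diameter within 1 mm, over the rear 70 mm (x = -115 to -45 mm). Starts level in the V posts of its rest, nose away from the robot, axis 65 mm above the bench. Grip from above, fingers closing across it.
- rod_tip (a point): The very tip of the rod's nose, on its axis (115 mm ahead of the rod's origin); axes as the rod's.
- rest: Fixed rod rest: blue base plate 170 x 70 x 8 mm with two V posts with white V plates, 12 mm thick, at x = -60 and +60 mm of its frame, so 108 mm are free between them; the V plates reach to 66 mm above the bench. Origin on the bench under its centre, +x along the rod, z up.
- barrel: Fixed steel barrel, 195 mm long, 32 mm outside diameter, with a 42 mm flange at the mouth, level on two saddles on a grey base plate that begins 20 mm behind the mouth. Origin on the bench under the mouth, +x level into the bore, z up. Bore 15.5 mm diameter, axis 75 mm above the bench, 45 degree lead-in 3 mm deep, 21 mm wide at the mouth. Nothing on it is higher than 97 mm.
- mouth (a point): Centre of the barrel's mouth on the bore axis, 75 mm above the bench; +x points straight into the bore, z up.
- piston: Black piston deep in the bore, slides along it. Origin at the centre of its front face, axes as the barrel's. The face starts 134 to 158 mm deep from the mouth; its hidden seat lies 8 to 20 mm beyond that start, 154 to 166 mm deep, and must be felt. It slides at about 5 N, stays where left; on the seat it yields 1 mm or less at 25 N. A red stem behind it slides out of the barrel's far end.
- tube_a: Bystander: capped sample tube, white with turquoise cap, 30 mm diameter, 99 mm high, standing; origin at the centre of its underside.
- tube_b: Bystander: a second such sample tube, standing; origin at the centre of its underside.
- pot: Bystander: white screw-lid specimen pot, 48 mm diameter, 83 mm high, standing; origin at the centre of its underside.
- marker: Bystander: white and red marker pen lying on the bench, 142 x 14 x 12 mm; origin at the middle of its underside.

How it is judged:
By the outcome, as a careful person would: the job done as asked, in the order asked, and still so for the second after the job is handed in, with the robot touching nothing.
It also fails if it takes over 72 s, if anything falls off the work surface, if the arm or the gripper's body presses on something with over 40 N, if the wrist force passes 120 N, or if a joint passes its speed limit or range.

ROBOT

A 6-joint arm with a two-finger parallel gripper is mounted at the origin on the work surface; the furniture and walls round the work are solid. World frame = base frame: x ahead of the robot, y to its left, z up, the work surface at z = 0. Lengths are in mm, angles in rad, forces in N, time in s.
With the tool pointing down it reaches from about 350 to 775 mm from the base axis. Payload 5.5 kg.
Tool frame: the origin (TCP) lies between the finger pads; the fingertips stand 8 mm ahead of it and the grasp point (between the pads) lies 11 mm behind it; z points along the fingers, y is the line along which they close (so a half turn about z gives the same grasp; the last joint's range is limited). The gripper opens to 85 mm and grips with 20 to 120 N. Pads are 22 mm wide; open, the fingers measure 114 mm over their backs; the gripper's body (76 mm by 85 mm) begins 54 mm behind the grasp point. The pads swing forward as they close: fully open they stand 13 mm farther back than shut.
Start: joints at [-1.329, 0.313, 0.046, 1.304, 0, 1.431], TCP at [214.239, -533.641, 239.323] pointing down, gripper open.
Joint ranges: [-2.76, 2.76], [-0.86, 1.69], [-1.03, 1.26], [-2.2, 2.34], [-1.47, 1.5], [-3.14, 3.14]. Speed limits (rad/s): [2.57, 2.57, 3.14, 3.14, 3.14, 3.14].

INTERFACE

Orientations are given as a unit quaternion [w, x, y, z].
In Python, from plant import * gives the robot as it stands. The module is installed in compiled form; this text tells all that it offers.
- The arm moves only by the tool jog_arm, never from a script. Its argument "steps" is a list of rows, each an object of numbers: "x", "y", "z": the shift along the tool's x, y, z in cm; "yaw": the turn about the tool's z in degrees. A call has 1 to 12 rows; each row shifts and turns the commanded pose from where the row before left it, along the tool's axes as they then stand; what a row does not reach is not made up. A row lasts 1/8 s, in which the tool goes at most 62.5 mm and 10.7 degrees, less where a joint would pass 70% of its speed; a pose out of reach is approached as far as the arm can. A call is refused whole if a number of a shift passes 6.25 or a number of a turn 10.7, either way. A call with a gripper value outside its range is refused whole. "hand" is the closure, from -1 (fully open) to 1 (shut), so that 0 is half open, set as the call begins (left out, the last holds). The fingers move at their own pace and stop on an object; the grip force is fixed at half the most. Time passes only in rows, so rows that do not move let the fingers close. It gives the time, the measured TCP pose, the force, the opening and the grip force at its end, in the units of the state.
- get_obs(): the state, without advancing time (a new reading comes with each control period).
- camera(name): name is "scene" or "side" or "wrist"; returns (picture, depth): 480x640x3 uint8, red, green, blue; 480x640 float32, mm along the optical axis (not along the pixel's ray), 0 where there is no reading.
- get_calibration(name): a dict with "intrinsics" (3x3 intrinsics, pixels), "T" (4x4, takes a point from camera to world coordinates); the wrist camera has in their place "T_tool_cam" (4x4, takes a point from camera to tool coordinates, whose origin is the TCP and whose axes are the flange's). Camera axes: x right, y up, looking along -z (the intrinsics and any distortion apply to the point x, -y, -z); pixel columns grow to the right and rows downward; lengths in mm; the calibration is good to about 2 mm. The wrist camera is an equidistant fisheye: a pixel r from the principal point sees the ray r / f radians off the axis. A picture is of the moment at which its call begins: read the wrist's pose just before it. get_calibration takes no time and is no camera call.
- sign_off(): hands the job in; it is judged then, once.
The state is a dict: "time_s": time; "joint_positions": joint angles; "dq": joint speeds; "joint_efforts": joint torques, N m; "eef_pos": TCP position; "eef_rot": TCP orientation; "contact_force": force on the tool from outside, world axes, zero at the start; "torque": the same for the moment, N m; "grip_width": opening from 0.0 (shut) to 1.0 (fully open); "grip_force": force on a finger pad.
Only numpy, scipy, OpenCV 4.12 (cv2) and the standard library are available. Lean on these libraries where they do the work, as an engineer would, in place of code of your own. Each camera call takes 0.05 s, during which the arm holds its last target. There are 200 camera calls.

## Working session

There is one attempt and no reset: what is moved stays moved. The work goes in short steps, Python scripts to look and compute and a tool call to move; the robot and the scene stay as the last step left them, time stands still between calls to the robot, and variables do not carry over. Pictures are saved under pics/ and viewed, at most 13 in all, crops included, and the job is handed in when it is done.

Besides the shell and the picture viewer there is one more tool, called after "Call:" as name(argument=value, ...) on one line, values as JSON. jog_arm: Moves the arm, as the interface text tells. Its arguments: {"type":"object","properties":{"steps":{"type":"array"},"hand":{"type":"number"}},"required":["steps"]}

```bash
mkdir -p pics; python3 - <<'E'
from plant import *
import cv2,numpy as np
o=get_obs(); print(o)
for n in("scene","side"):
    p,d=camera(n); cv2.imwrite(f"pics/{n}0.png",p[:,:,::-1]); np.savez(f"{n}0.npz",p=p,d=d,**get_calibration(n)); print(get_calibration(n))
print(get_calibration("wrist"))
E
```

```text
{'time_s': 0.0, 'joint_positions': array([-1.32862878e+00,  3.13985079e-01,  4.49746873e-02,  1.30359046e+00,
        1.81335209e-05,  1.43118954e+00]), 'dq': array([ 1.06873226e-03, -9.89042847e-04,  8.16797989e-05,  2.33735406e-04,
       -6.64757400e-04,  5.59700486e-04]), 'joint_efforts': array([-9.36357792e-04, -4.80626893e+01,  2.98533869e+01,  1.92409067e-02,
       -3.13079145e-04, -5.84569193e-06]), 'eef_pos': array([ 214.09919689, -533.12174306,  238.41581421]), 'eef_rot': array([-9.01543697e-04,  9.81835902e-01,  1.89729933e-01, -3.71933784e-05]), 'contact_force': array([0.63293112, 0.59113717, 0.37945018]), 'torque': array([-0.01012958,  0.07255254, -0.00998922]), 'grip_force': 0.0, 'grip_width': 0.9965780609898978}
{'intrinsics': array([[544.60894002,   0.        , 320.04014365],
       [  0.        , 544.60894002, 230.8433565 ],
       [  0.        ,   0.        ,   1.        ]]), 'T': array([[ 9.99546720e-01, -1.31653287e-02,  2.70745123e-02,
         6.04637946e+02],
       [ 2.70867275e-02,  7.85793508e-01, -6.17895519e-01,
        -6.37023782e+02],
       [-1.314017
[... 497 characters left out ...]
],
       [-7.56486095e-03,  8.95510543e-01,  4.44975999e-01,
         4.50540697e+02],
       [ 0.00000000e+00,  0.00000000e+00,  0.00000000e+00,
         1.00000000e+00]])}
{'intrinsics': array([[371.64829954,   0.        , 326.83863328],
       [  0.        , 371.64829954, 238.05062514],
       [  0.        ,   0.        ,   1.        ]]), 'T_tool_cam': array([[ 1.14924247e-03,  9.62422762e-01,  2.71553139e-01,
         7.00608960e+01],
       [ 9.99999335e-01, -1.07905045e-03, -4.07798603e-04,
         8.03492984e-01],
       [-9.94551222e-05,  2.71553427e-01, -9.62423361e-01,
        -1.34171533e+02],
       [ 0.00000000e+00,  0.00000000e+00,  0.00000000e+00,
         1.00000000e+00]])}
```

View pics/scene0.png

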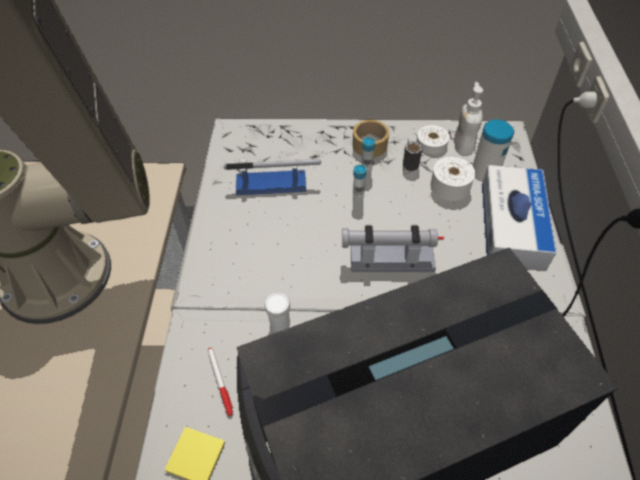

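View pics/side0.png

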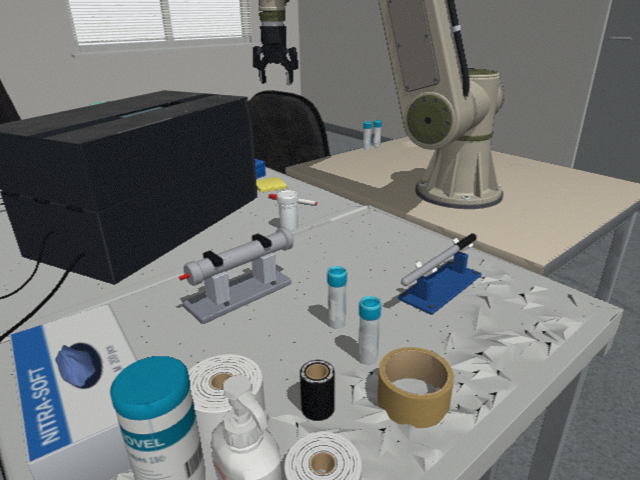

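The scene view shows the rod from about (225,166) to its nose at (320,160). The barrel runs from its mouth at (344,238) to (438,237), with tubes at (360,190) and (368,150) and the pot at (278,312). I'll measure coarsely from depth.

```bash
cat > h.py <<'E'
import numpy as np,cv2
from scipy.spatial.transform import Rotation as R
def world(n,u,v,dep,K,T):
    u=np.asarray(u,float);v=np.asarray(v,float)
    c=np.stack([(u-K[0,2])/K[0,0]*dep,-(v-K[1,2])/K[1,1]*dep,-dep],-1)
    return c@T[:3,:3].T+T[:3,3]
def cloud(f):
    z=np.load(f);v,u=np.mgrid[:480,:640];W=world(0,u,v,z['d'],z['intrinsics'],z['T']);W[z['d']<=0]=np.nan
    return z['p'],W
def onplane(f,u,v,h):
    z=np.load(f);a=world(0,u,v,np.array(1.),z['intrinsics'],z['T']);o=z['T'][:3,3];t=(h-o[2])/(a-o)[2];return o+t*(a-o)
E
python3 - <<'E'
from h import *
np.set_printoptions(precision=1,suppress=True)
f="scene0.npz"
for n,u,v,h in [("rod rear",225,166,65),("rod nose",320,160,65),("mouth",344,238,75),("end",437,237,75),("rest l",236,182,8),("rest r",305,182,8)]: print(n,onplane(f,u,v,h))
for f in("scene0.npz","side0.npz"):
    p,W=cloud(f)
    print(f)
    def fit(box,zlo,zhi):
        m=(W[...,0]>box[0])&(W[...,0]<box[1])&(W[...,1]>box[2])&(W[...,1]<box[3])&(W[...,2]>zlo)&(W[...,2]<zhi)
        P=W[m];
        if len(P)<10: print(len(P)); return
        c=np.median(P,0);d=np.linalg.svd(P-P.mean(0),full_matrices=False)[2][0];s=(P-P.mean(0))@d
        print(len(P),P.mean(0),d,np.percentile(s,[0,2,98,100]),'z',np.percentile(P[:,2],[1,50,99]))
    fit((380,640,180,330),55,90)     # rod
    fit((640,900,20,130),80,105)     # barrel
    fit((640,720,130,290),60,110)   # tubes
    fit((500,600,-150,20),60,100)   # pot
    fit((300,1000,-500,500),-8,8)   # table
E
```

```text
rod rear [345.4 265.3  65. ]
rod nose [567.6 288.3  65. ]
mouth [623.9  49.8  75. ]
end [816.1  55.7  75. ]
rest l [363.2 268.    8. ]
rest r [530.9 270.4   8. ]
scene0.npz
550 [471.5 272.2  69.3] [-1.  -0.1  0. ] [-99.3 -94.3  88.5  90.7] z [60.  69.8 76.3]
1158 [728.9  47.9  89.5] [1. 0. 0.] [-88.9 -84.8  83.   98.5] z [80.3 89.9 97. ]
237 [659.2 223.2  87. ] [-0.   0.3  0.9] [-28.4 -25.4  17.9  20.9] z [ 60.7  92.3 103. ]
255 [ 509.7 -115.9   79.6] [-0.  -1.  -0.2] [-25.9 -22.9  19.7  21.1] z [61.3 81.7 85.8]
50378 [543.3  67.6   0.6] [0.4 0.9 0. ] [-533.2 -467.8  431.9  577.4] z [-4.   0.5  7.1]
side0.npz
781 [479.1 280.1  69.2] [ 1.   0.1 -0. ] [-99.7 -96.5  88.4  90.7] z [57.8 70.  73.9]
1353 [736.3  61.8  88.9] [ 1.  0. -0.] [-96.2 -90.5  76.2  77.3] z [80.2 89.7 95.7]
535 [662.3 236.4  85.5] [ 0.2  0.2 -0.9] [-20.3 -19.   24.   25.3] z [ 60.7  88.4 100.7]
189 [ 511.2 -101.1   74.7] [-0.2  0.9 -0.3] [-27.7 -24.4  16.4  18.1] z [60.3 76.2 84.6]
67690 [642.6 206.9   1.2] [ 0.3 -0.9 -0. ] [-391.7 -332.4  496.8  786.1] z [-1.1  0.9  7.2]
```

```bash
python3 - <<'E'
from h import *
np.set_printoptions(precision=0,suppress=True)
for f in("scene0.npz","side0.npz"):
    p,W=cloud(f); z=W[...,2]
    m=(z>110)&(W[...,1]<400)&(W[...,0]>250); P=W[m]
    H,xe,ye=np.histogram2d(P[:,0],P[:,1],bins=[np.arange(250,1000,50),np.arange(-700,400,50)])
    print(f);
    for i in range(len(xe)-1):
        js=np.where(H[i]>5)[0]
        if len(js): print(xe[i],[(int(ye[j]),int(np.percentile(P[(P[:,0]//50*50==xe[i])&(P[:,1]//50*50==ye[j]),2],98)) if 1 else 0) for j in js])
    for b in((600,720,140,230),(600,720,230,330)):
        m=(z>80)&(z<106)&(W[...,0]>b[0])&(W[...,0]<b[1])&(W[...,1]>b[2])&(W[...,1]<b[3]);print('tube',np.percentile(W[m],[2,50,98],axis=0))
E
```

```text
scene0.npz
250 [(-150, 694), (-100, 662), (-50, 630), (0, 569)]
450 [(-450, 262), (-400, 265), (-350, 267), (-300, 267)]
500 [(-500, 266), (-450, 267), (-400, 267), (-350, 267), (-300, 267)]
550 [(-500, 267), (-450, 267), (-400, 268), (-350, 267), (-300, 268), (-250, 267)]
600 [(-500, 267), (-450, 267), (-400, 267), (-350, 267), (-300, 267), (-250, 267)]
650 [(-500, 267), (-450, 267), (-400, 267), (-350, 267), (-300, 268), (-250, 268), (-200, 267)]
700 [(-500, 267), (-450, 267), (-400, 267), (-350, 267), (-300, 267), (-250, 267), (-200, 267)]
750 [(-450, 267), (-400, 267), (-350, 267), (-300, 267), (-250, 267), (-200, 267), (-150, 266)]
800 [(-450, 267), (-400, 267), (-350, 267), (-300, 268), (-250, 267), (-200, 268), (-150, 267)]
850 [(-450, 263), (-400, 267), (-350, 267), (-300, 267), (-250, 268), (-200, 267), (-150, 268)]
900 [(-400, 267), (-350, 267), (-300, 267), (-250, 268), (-200, 268), (-150, 265), (250, 144), (300, 145)]
tube [[646. 214.  80.]
 [659. 220.  94.]
 [673. 229. 101.]]
tube [[650. 231.  82.]
 [677. 308.  97.]
 [694. 329. 102.]]
side0.npz
250 [(-600, 345), (-550, 4
[... 313 characters left out ...]
 266)]
650 [(-500, 266), (-450, 266), (-400, 266), (-350, 266), (-300, 266), (-250, 266), (-200, 264)]
700 [(-500, 266), (-450, 266), (-400, 266), (-350, 266), (-300, 266), (-250, 266), (-200, 265)]
750 [(-450, 266), (-400, 266), (-350, 266), (-300, 266), (-250, 266), (-200, 266), (-150, 264)]
800 [(-450, 266), (-400, 266), (-350, 266), (-300, 266), (-250, 266), (-200, 266), (-150, 265)]
850 [(-400, 266), (-350, 266), (-300, 266), (-250, 266), (-200, 266), (-150, 265)]
900 [(-400, 266), (-350, 266), (-300, 266), (-250, 266), (-200, 265), (-150, 262), (250, 144), (300, 144)]
tube [[645. 218.  82.]
 [660. 225.  98.]
 [672. 230. 101.]]
tube [[648. 231.  81.]
 [671. 310.  96.]
 [694. 329. 100.]]
```

Call:
jog_arm(steps=[{"y":-4,"z":-3},{"y":-4.5,"z":-3},{"y":-4.1,"z":-1},{"x":5.55,"y":-0.34,"yaw":-7.1},{"x":5.55,"y":-0.34,"yaw":-7.1},{"x":5.55,"y":-0.34,"yaw":-7.1},{"x":5.55,"y":-0.34,"yaw":-7.1},{"x":5.55,"y":-0.34,"yaw":-7.1},{"x":5.55,"y":-0.34,"yaw":-7.1}])

```text
schema error: expected keys x, y, z, yaw
```

Call:
jog_arm(steps=[{"x":5.55,"y":-0.34,"yaw":-7.1},{"x":5.55,"y":-0.34,"yaw":-7.1},{"x":5.55,"y":-0.34,"yaw":-7.1},{"x":5.55,"y":-0.34,"yaw":-7.1},{"x":5.55,"y":-0.34,"yaw":-7.1},{"x":5.55,"y":-0.34,"yaw":-7.1},{"x":5.55,"y":-0.34,"yaw":-7.1},{"x":5.55,"y":-0.34,"yaw":-7.1}])

```text
schema error: expected keys x, y, z, yaw
```

Call:
jog_arm(steps=[{"x":0,"y":-4,"z":-3,"yaw":0},{"x":0,"y":-4.5,"z":-3,"yaw":0},{"x":0,"y":-4.1,"z":-1,"yaw":0},{"x":5.55,"y":-0.34,"z":0,"yaw":-7.1},{"x":5.55,"y":-0.34,"z":0,"yaw":-7.1},{"x":5.55,"y":-0.34,"z":0,"yaw":-7.1},{"x":5.55,"y":-0.34,"z":0,"yaw":-7.1},{"x":5.55,"y":-0.34,"z":0,"yaw":-7.1},{"x":5.55,"y":-0.34,"z":0,"yaw":-7.1}])

```text
time_s: 1.23
eef_pos: [406.3, -192.2, 308.8]
eef_rot: [-0.0, 0.845, 0.535, -0.0]
contact_force: [1.0, -0.8, -0.0]
grip_width: 1.0
grip_force: 0.0
```

Call:
jog_arm(steps=[{"x":5.55,"y":-0.34,"z":0,"yaw":-7.1},{"x":5.55,"y":-0.34,"z":0,"yaw":-7.1},{"x":5.55,"y":-0.34,"z":0,"yaw":-7.1},{"x":5.55,"y":-0.34,"z":0,"yaw":-7.1},{"x":5.55,"y":-0.34,"z":0,"yaw":-7.1},{"x":5.55,"y":-0.34,"z":0,"yaw":-7.1},{"x":5.55,"y":-0.34,"z":0,"yaw":-7.1},{"x":5.55,"y":-0.34,"z":0,"yaw":-7.1},{"x":0,"y":3,"z":1,"yaw":0},{"x":0,"y":3,"z":2,"yaw":0},{"x":0,"y":2,"z":2,"yaw":0}])

```text
time_s: 2.6
eef_pos: [453.3, 275.4, 258.3]
eef_rot: [0.0, 0.49, 0.872, -0.0]
contact_force: [0.6, -0.1, -0.6]
grip_width: 1.001
grip_force: 0.0
```

Call:
jog_arm(steps=[{"x":0,"y":0,"z":0,"yaw":-10.5},{"x":0,"y":0,"z":0,"yaw":-10.5},{"x":0,"y":0,"z":0,"yaw":-10.5},{"x":0,"y":0,"z":0,"yaw":-10.5},{"x":0,"y":0,"z":0,"yaw":-10.5},{"x":0,"y":0,"z":0,"yaw":-10.5},{"x":0,"y":0,"z":0,"yaw":0},{"x":0,"y":0,"z":0,"yaw":0}])

```text
time_s: 3.6
eef_pos: [452.5, 274.4, 259.0]
eef_rot: [-0.0, -0.036, 0.999, -0.0]
contact_force: [-0.6, 0.2, 0.2]
grip_width: 1.001
grip_force: 0.0
```

```bash
cat >> h.py <<'E'
def snap(tag):
    from plant import get_obs,camera,get_calibration
    o=get_obs();p,d=camera("wrist");c=get_calibration("wrist")
    q=o['eef_rot'];T=np.eye(4);T[:3,:3]=R.from_quat([q[1],q[2],q[3],q[0]]).as_matrix();T[:3,3]=o['eef_pos']
    np.savez(tag+'.npz',p=p,d=d,K=c['intrinsics'],T=T@c['T_tool_cam']);cv2.imwrite(f'pics/{tag}.png',p[:,:,::-1])
    x=T[:3,0];print('t',o['time_s'],'pos',o['eef_pos'].round(1),'psi',round(np.degrees(np.arctan2(x[1],x[0])),2),'j',o['joint_positions'].round(2),'F',o['contact_force'].round(1))
def wray(f,u,v):
    z=np.load(f);K,T=z['K'],z['T'];a=(np.asarray(u,float)-K[0,2])/K[0,0];b=(np.asarray(v,float)-K[1,2])/K[1,1]
    r=np.hypot(a,b)+1e-9;d=np.stack([a/r*np.sin(r),-b/r*np.sin(r),-np.cos(r)],-1);return T[:3,3],d,T
def wplane(f,u,v,h):
    o,d,T=wray(f,u,v);d=d@T[:3,:3].T;return o+d*((h-o[2])/d[...,2])[...,None]
def wcloud(f):
    v,u=np.mgrid[:480,:640];o,d,T=wray(f,u,v);D=np.load(f)['d'];W=(d/-d[...,2:]*D[...,None])@T[:3,:3].T+o;W[D<=0]=np.nan;return np.load(f)['p'],W
E
python3 -c "
from h import *
snap('w1')"
```

```text
t 3.6 pos [452.5 274.4 259. ] psi -175.9 j [ 0.39  0.22 -0.03  1.32 -0.    0.32] F [-0.6  0.2  0.2]
```

View pics/w1.png

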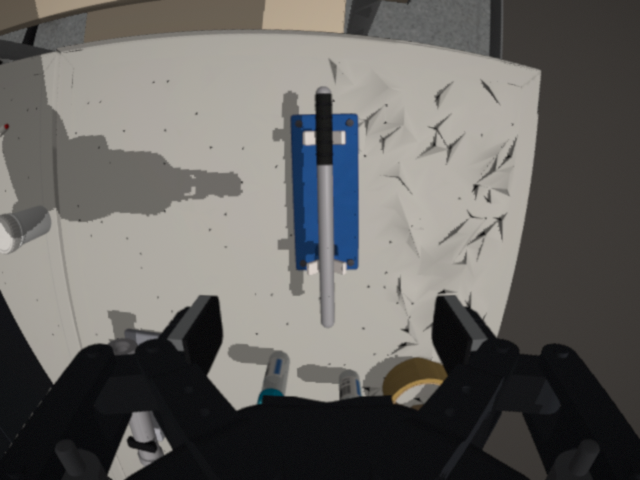

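The wrist view shows the rod from its rear at (323,88), with the sleeve down to (325,164), to its nose at (328,326).

```bash
python3 - <<'E'
from h import *
np.set_printoptions(precision=1,suppress=True)
for n,u,v,h in [("rear",323,88,65),("sleeve end",325,164,72),("nose",328,327,65),("post1",324,138,66),("post2",327,267,66),("base lf",295,115,8),("base rf",358,115,8),("base ln",297,270,8),("base rn",358,270,8)]: print(n,wplane('w1.npz',u,v,h))
p,W=wcloud('w1.npz'); z=W[...,2]
def fit(lo,hi,us,vs):
    m=np.zeros(z.shape,bool);m[vs[0]:vs[1],us[0]:us[1]]=1;m&=(z>lo)&(z<hi);P=W[m];d=np.linalg.svd(P-P.mean(0),full_matrices=False)[2][0];d*=np.sign(d[0])
    s=(P-P.mean(0))@d;print(len(P),P.mean(0),'ang',np.degrees(np.arctan2(d[1],d[0])),'slope',d[2],P.mean(0)+d*s.min(),P.mean(0)+d*s.max(),np.percentile(P[:,2],[5,50,95]))
fit(55,90,(310,340),(80,335))
print(np.nanmedian(z[200:300,380:400]))
E
```

```text
rear [343.2 262.7  65. ]
sleeve end [409.8 269.3  72. ]
nose [570.4 283.8  65. ]
post1 [387.4 266.8  66. ]
post2 [505.6 278.   66. ]
base lf [365.9 235.1   8. ]
base rf [361.2 299.3   8. ]
base ln [533.  246.7   8. ]
base rn [528.1 314.2   8. ]
4136 [445.7 271.7  69.6] ang 4.940775156686937 slope -0.00010186161469172755 [341.3 262.6  69.7] [567.7 282.2  69.6] [64.8 70.3 72.3]
-0.438578884490056
```

Call:
jog_arm(steps=[{"x":0.38,"y":-0.15,"z":3,"yaw":-1},{"x":0,"y":0,"z":5,"yaw":0},{"x":0,"y":0,"z":5,"yaw":0},{"x":0,"y":0,"z":4,"yaw":0},{"x":0,"y":0,"z":0,"yaw":0},{"x":0,"y":0,"z":0,"yaw":0}])

```text
time_s: 4.4
eef_pos: [449.9, 273.0, 90.6]
eef_rot: [0.001, -0.046, 0.999, 0.0]
contact_force: [0.1, 0.3, 0.3]
grip_width: 1.002
grip_force: 0.0
```

```bash
python3 - <<'E'
from h import *
np.set_printoptions(precision=1,suppress=True)
snap('w2')
p,W=wcloud('w2.npz'); z=W[...,2]
m=np.zeros(z.shape,bool);m[0:470,250:400]=1;m&=(z>60)&(z<85)&(abs(W[...,1]-272)<20);print([np.percentile(np.where(m)[k],[0,100]) for k in(0,1)])
P=W[m];d=np.linalg.svd(P-P.mean(0),full_matrices=False)[2][0];d*=np.sign(d[0]);s=(P-P.mean(0))@d
print(len(P),P.mean(0),np.degrees(np.arctan2(d[1],d[0])),d[2],P.mean(0)+d*s.min(),P.mean(0)+d*s.max(),np.percentile(P[:,2],[50,95]))
E
```

```text
t 4.4 pos [449.9 273.   90.6] psi -174.76 j [ 0.4  0.3 -0.3  0.9 -0.   0.3] F [0.1 0.3 0.3]
[array([ 40., 401.]), array([290., 370.])]
13246 [420.3 269.6  69.5] 4.610560068790521 -0.004318125183377689 [341.  263.2  69.9] [519.3 277.6  69.1] [70.2 72.2]
```

View pics/w2.png

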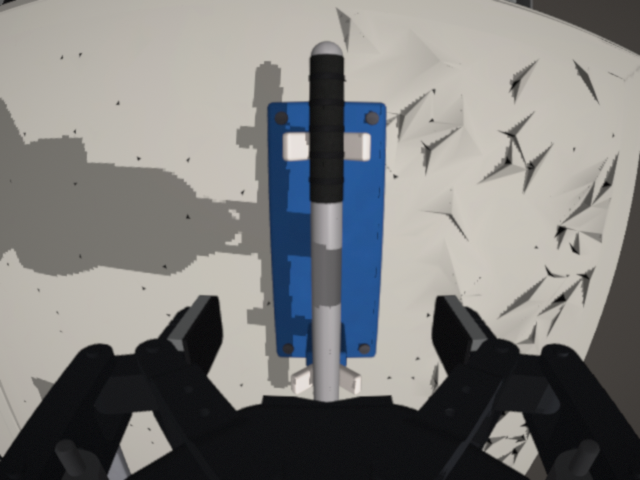

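Seen from the wrist, the rod is centred (u≈326) between the pads (u≈200 and 455), and the grip lies between the posts at v≈145 and v≈380. Next I descend and grip.

Call:
jog_arm(steps=[{"x":0,"y":0,"z":2.4,"yaw":0},{"x":0,"y":0,"z":1.25,"yaw":0},{"x":0,"y":0,"z":0,"yaw":0},{"x":0,"y":0,"z":0,"yaw":0}])

```text
time_s: 4.95
eef_pos: [449.6, 272.9, 53.7]
eef_rot: [0.001, -0.046, 0.999, 0.0]
contact_force: [-0.2, 0.6, 0.3]
grip_width: 1.003
grip_force: 0.0
```

Call:
jog_arm(steps=[{"x":0,"y":0,"z":0,"yaw":0},{"x":0,"y":0,"z":0,"yaw":0},{"x":0,"y":0,"z":0,"yaw":0},{"x":0,"y":0,"z":0,"yaw":0},{"x":0,"y":0,"z":0,"yaw":0},{"x":0,"y":0,"z":0,"yaw":0},{"x":0,"y":0,"z":0,"yaw":0},{"x":0,"y":0,"z":0,"yaw":0}], hand=1)

```text
time_s: 5.95
eef_pos: [449.0, 272.5, 52.9]
eef_rot: [0.0, -0.046, 0.999, -0.0]
contact_force: [-0.4, -2.1, 4.4]
grip_width: 0.144
grip_force: 58.4
```

Call:
jog_arm(steps=[{"x":0,"y":0,"z":-1,"yaw":0},{"x":0,"y":0,"z":-2.5,"yaw":0},{"x":0,"y":0,"z":-3.5,"yaw":0},{"x":0,"y":0,"z":-2.5,"yaw":0},{"x":0,"y":-2.5,"z":0,"yaw":0},{"x":0,"y":-4,"z":0,"yaw":0},{"x":0,"y":-4,"z":0,"yaw":0},{"x":-0.26,"y":-4,"z":0,"yaw":0},{"x":0,"y":-4,"z":0,"yaw":0},{"x":0,"y":-3,"z":0,"yaw":0},{"x":0,"y":-1,"z":0,"yaw":0}])

```text
time_s: 7.32
eef_pos: [472.3, 47.6, 147.9]
eef_rot: [-0.0, -0.045, 0.999, 0.0]
contact_force: [0.0, 1.3, -2.1]
grip_width: 0.137
grip_force: 58.7
```

Call:
jog_arm(steps=[{"x":0,"y":0,"z":1.5,"yaw":2},{"x":0,"y":0,"z":3,"yaw":1.7},{"x":0,"y":0,"z":2.4,"yaw":0},{"x":0,"y":0,"z":0.5,"yaw":0},{"x":0,"y":0,"z":0,"yaw":0},{"x":0,"y":0,"z":0,"yaw":0}])

```text
time_s: 8.07
eef_pos: [473.0, 49.2, 74.6]
eef_rot: [0.001, -0.014, 1.0, -0.0]
contact_force: [-0.6, 0.1, -0.4]
grip_width: 0.144
grip_force: 58.7
```

```bash
python3 - <<'E'
from h import *
from plant import *
snap('w3')
for n in("scene","side"):
    p,d=camera(n); np.savez(f"{n}1.npz",p=p,d=d,**get_calibration(n))
    c=p[190:290,220:460] if n=="scene" else p[200:330,165:455]
    cv2.imwrite(f"pics/{n}1.png",cv2.resize(c[:,:,::-1],None,fx=2.7 if n=="side" else 3.3,fy=2.7 if n=="side" else 3.3,interpolation=cv2.INTER_CUBIC))
E
```

```text
t 8.075 pos [473.   49.2  74.6] psi -178.4 j [-0.07  0.24 -0.48  0.85  0.   -0.09] F [-0.6  0.1 -0.4]
```

View pics/scene1.png

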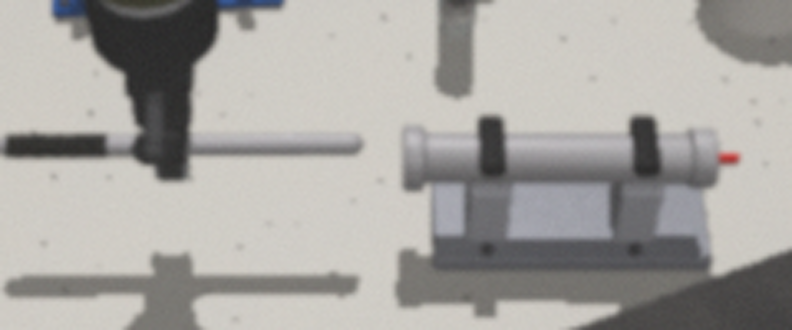

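View pics/side1.png

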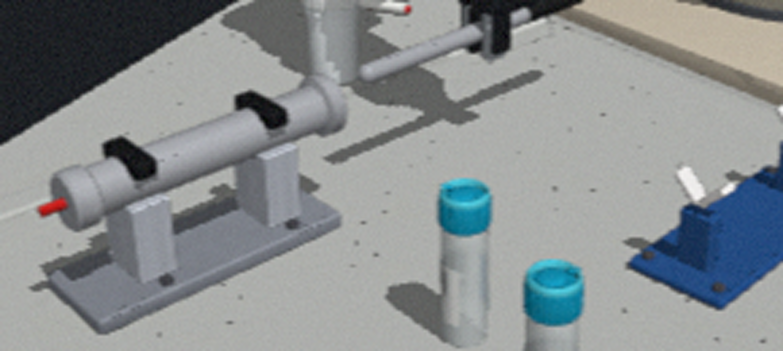

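The nose tip is at crop (362,144) in the scene view and the mouth face at crop (403,157), so they are roughly in line. I'll fit cylinders to the depth from both cameras.

```bash
cat > fit.py <<'E'
from h import *
from scipy.optimize import least_squares
def cyl(W,x0,x1,y,z,r,ref,hw=None):
    hw=hw or r+5
    m=(W[...,0]>x0)&(W[...,0]<x1)&(abs(W[...,1]-y)<hw)&(abs(W[...,2]-z)<hw);P=W[m]
    def res(q):
        d=np.array([1,q[2],q[3]]);d/=np.linalg.norm(d);v=P-[ref,q[0],q[1]];return np.linalg.norm(np.cross(v,d),axis=1)-r
    s=least_squares(res,[y,z,0,0],loss='soft_l1',f_scale=0.7);return s.x,len(P),np.median(abs(s.fun))
E
python3 - <<'E'
from fit import *
np.set_printoptions(precision=3,suppress=True)
for f in("scene1.npz","side1.npz"):
    p,W=cloud(f);print(f)
    print(' rod',*cyl(W,495,585,49,86,7,540))
    print(' rod@mouth',*cyl(W,495,585,49,86,7,622))
    for a,b in((640,800),(675,750)): print(' barrel',*cyl(W,a,b,50,75,16,622))
    m=(abs(W[...,1]-49)<9)&(abs(W[...,2]-86)<9)&(W[...,0]<612);print(' nose x',np.sort(W[m][:,0])[-8:])
    m=(abs(W[...,1]-49)<25)&(abs(W[...,2]-82)<20)&(W[...,0]>605);print(' mouth x',np.sort(W[m][:,0])[[0,3,8,15,30,60,120]])
p,W=wcloud('w3.npz');
E
```

```text
scene1.npz
 rod [51.854 87.35   0.021 -0.002] 302 0.8105178356782554
 rod@mouth [53.605 87.202  0.021 -0.002] 302 0.810527659814086
 barrel [50.842 75.76   0.015 -0.002] 1378 1.6785526789721352
 barrel [49.281 77.079  0.038 -0.017] 586 1.4060388453733195
 nose x [590.814 592.781 592.797 592.807 592.828 592.836 594.8   594.852]
 mouth x [619.699 619.761 619.889 621.418 621.825 625.533 631.679]
side1.npz
 rod [56.937 89.127  0.191  0.062] 264 1.5903297998266135
 rod@mouth [65.578 92.136  0.032 -0.013] 264 1.4958663111259076
 barrel [52.043 75.845  0.016  0.003] 1653 0.8130162075273688
 barrel [52.218 77.102  0.014 -0.014] 812 0.6971372496218438
 nose x [591.168 591.201 591.34  591.664 591.753 591.948 592.011 592.091]
 mouth x [617.889 618.543 619.609 620.199 621.809 624.903 629.554]
```

```bash
cat >> fit.py <<'E'
def edges(f,u0,u1,va,vb,jump=8):
    z=np.load(f);D=z['d'];out=[]
    for u in range(u0,u1+1):
        vc=int(round(va+(vb-va)*(u-u0)/(u1-u0)));
        for s in(-1,1):
            v=vc
            while abs(v-vc)<25 and D[v+s,u]>0 and D[v+s,u]-D[v,u]<jump: v+=s
            if abs(v-vc)<25 and D[v+s,u]>0: out.append((u,v+s*0.5,s))
    return np.array(out,float)
def rays(f,E):
    z=np.load(f);T=z['T'];a=world(0,E[:,0],E[:,1],np.ones(len(E)),z['intrinsics'],T)-T[:3,3];return T[:3,3],a/np.linalg.norm(a,axis=1,keepdims=True)
def axfit(obs,r,ref,y,z,per=False):
    def res(q):
        d=np.array([1,q[2],q[3]]);d/=np.linalg.norm(d);o=[]
        for f,E in obs:
            c,a=rays(f,E);n=np.cross(a,d);n/=np.linalg.norm(n,axis=1,keepdims=True);w=n@(np.array([ref,q[0],q[1]])-c);o.append(abs(w)-r)
        return np.concatenate(o)
    s=least_squares(res,[y,z,0.025,0],loss='soft_l1',f_scale=1);return s.x,[round(float(np.std(t)),2) for t in np.split(s.fun,[len(obs[0][1])])],[round(float(np.mean(t)),2) for t in np.split(s.fun,[len(obs[0][1])])]
E
python3 - <<'E'
from fit import *
np.set_printoptions(precision=3,suppress=True)
S,D='scene1.npz','side1.npz'
rs=edges(S,280,325,233.6,233.6);rd=edges(D,303,334,226.7,216.7)
bs=edges(S,376,408,237.6,237.6);bd=edges(D,231,250,259.5,252)
for E in(rs,rd,bs,bd): print(len(E),[(k,np.polyfit(E[E[:,2]==k,0],E[E[:,2]==k,1],1)) for k in(-1,1)],E[:2,1])
print('rod@622',axfit([(S,rs),(D,rd)],7,622,53,86));print('rod@540',axfit([(S,rs),(D,rd)],7,540,51,86))
print('bar',axfit([(S,bs),(D,bd)],16,622,51,75));
E
```

```text
87 [(-1, array([  0.001, 229.274])), (1, array([  0.001, 236.1  ]))] [229.5 236.5]
63 [(-1, array([ -0.373, 335.259])), (1, array([ -0.382, 345.898]))] [222.5 230.5]
64 [(-1, array([ -0.034, 243.178])), (1, array([ -0.   , 244.188]))] [229.5 244.5]
39 [(-1, array([ -0.384, 337.553])), (1, array([ -0.392, 359.457]))] [248.5 268.5]
rod@622 (array([53.472, 87.052,  0.019, -0.003]), [0.81, 0.58], [0.07, -0.08])
rod@540 (array([51.945, 87.32 ,  0.019, -0.003]), [0.81, 0.58], [0.07, -0.08])
bar (array([52.044, 75.443,  0.015,  0.002]), [2.33, 0.53], [-1.32, -0.23])
```

```bash
python3 - <<'E'
from fit import *
np.set_printoptions(precision=3,suppress=True)
S,D='scene1.npz','side1.npz'
for u0,u1 in((342,351),(352,362),(374,410)):
    E=edges(S,u0,u1,237.6,237.6,5);print([(int(u),*E[E[:,0]==u,1]) for u in range(u0,u1+1)])
bd=edges(D,231,250,259.5,252)
E=edges(S,376,408,237.6,237.6,5)
up=E[(E[:,2]<0)&(E[:,1]<231.5)];dn=E[(E[:,2]>0)&(E[:,1]>243)]
for e in(up,dn):print('bar',axfit([(S,e),(D,bd)],16,622,51,75))
E
```

```text
[(342, np.float64(234.5), np.float64(238.5)), (343, np.float64(232.5), np.float64(246.5)), (344, np.float64(235.5), np.float64(245.5)), (345, np.float64(232.5), np.float64(242.5)), (346, np.float64(232.5), np.float64(241.5)), (347, np.float64(232.5), np.float64(246.5)), (348, np.float64(227.5), np.float64(246.5)), (349, np.float64(229.5), np.float64(242.5)), (350, np.float64(236.5), np.float64(244.5)), (351, np.float64(231.5), np.float64(243.5))]
[(352, np.float64(243.5)), (353, np.float64(229.5), np.float64(239.5)), (354, np.float64(230.5), np.float64(242.5)), (355, np.float64(230.5), np.float64(239.5)), (356, np.float64(230.5), np.float64(243.5)), (357, np.float64(229.5), np.float64(238.5)), (358, np.float64(234.5), np.float64(242.5)), (359, np.float64(229.5), np.float64(244.5)), (360, np.float64(230.5), np.float64(240.5)), (361, np.float64(234.5), np.float64(243.5)), (362, np.float64(231.5), np.float64(238.5))]
[(374, np.float64(230.5), np.float64(244.5)), (375, np.float64(231.5), np.float64(244.5)), (376, np.float64(229.5), np.float64(244.5)), (377, np.float64(233.5), np.float64(
[... 906 characters left out ...]
), (398, np.float64(233.5), np.float64(244.5)), (399, np.float64(237.5), np.float64(239.5)), (400, np.float64(233.5), np.float64(244.5)), (401, np.float64(229.5), np.float64(244.5)), (402, np.float64(236.5), np.float64(244.5)), (403, np.float64(232.5), np.float64(242.5)), (404, np.float64(234.5), np.float64(244.5)), (405, np.float64(230.5), np.float64(243.5)), (406, np.float64(237.5), np.float64(243.5)), (407, np.float64(237.5), np.float64(238.5)), (408, np.float64(231.5)), (409, np.float64(234.5), np.float64(242.5)), (410, np.float64(239.5))]
bar (array([53.339, 76.267, -0.008, -0.012]), [0.86, 0.53], [-0.02, -0.21])
bar (array([52.61 , 75.671,  0.016,  0.004]), [0.9, 0.53], [-0.22, -0.24])
```

```bash
cat >> fit.py <<'E'
def edges2(f,u0,u1,va,vb,thr,hw):
    D=np.load(f)['d'];us=np.arange(u0,u1+1);vc=va+(vb-va)*(us-u0)/(u1-u0)
    dc=np.polyval(np.polyfit(us,[np.median(D[int(v)-2:int(v)+3,u]) for u,v in zip(us,vc)],1),us);out=[]
    for u,v,c in zip(us,vc,dc):
        for s in(-1,1):
            w=int(round(v))
            while abs(w-v)<hw and D[w+s,u]<c+thr: w+=s
            if abs(w-v)<hw: out.append((u,w+s*.5,s))
    return np.array(out,float)
E
python3 - <<'E'
from fit import *
np.set_printoptions(precision=3,suppress=True)
S,D='scene1.npz','side1.npz'
for thr in(20,30):
    rs=edges2(S,280,325,233.6,233.6,thr,15);rd=edges2(D,303,334,226.7,216.7,thr,15)
    bd=edges2(D,231,250,259.5,252,thr,20)
    bs=np.vstack([edges2(S,376,408,237.6,237.6,thr,15),edges2(S,352,361,237.6,237.6,thr,15)])
    for k in(-1,1): print(k,np.unique(bs[bs[:,2]==k,1],return_counts=True),np.unique(rs[rs[:,2]==k,1],return_counts=True))
    print('rod@622',axfit([(S,rs),(D,rd)],7,622,53,86))
    print('bar',axfit([(S,bs),(D,bd)],16,622,51,75))
    up=bs[bs[:,2]<0];print('bar up',axfit([(S,up),(D,bd)],16,622,51,75))
    fl=edges2(S,343,347,237.6,237.6,thr,15);print(fl[:,1])
E
```

```text
-1 (array([229.5]), array([43])) (array([228.5, 229.5]), array([ 1, 45]))
1 (array([244.5]), array([43])) (array([236.5, 237.5]), array([45,  1]))
rod@622 (array([53.548, 87.   ,  0.02 , -0.004]), [0.3, 0.52], [0.26, -0.02])
bar (array([52.045, 75.429,  0.015,  0.003]), [0.01, 0.48], [-0.47, -0.17])
bar up (array([51.567, 75.305,  0.015,  0.002]), [0.0, 0.47], [0.0, -0.16])
[227.5 247.5 227.5 247.5 227.5 247.5 227.5 247.5 227.5 247.5]
-1 (array([229.5]), array([43])) (array([228.5, 229.5]), array([ 1, 45]))
1 (array([244.5]), array([42])) (array([236.5, 237.5]), array([45,  1]))
rod@622 (array([53.548, 87.   ,  0.02 , -0.004]), [0.3, 0.52], [0.26, -0.02])
bar (array([52.137, 75.336,  0.014,  0.004]), [0.02, 0.45], [-0.47, -0.11])
bar up (array([51.643, 75.208,  0.014,  0.003]), [0.0, 0.45], [0.0, -0.11])
[227.5 247.5 227.5 247.5 227.5 247.5 227.5 247.5 227.5 247.5]
```

Call:
jog_arm(steps=[{"x":0,"y":-0.07,"z":0.6,"yaw":0.3},{"x":0,"y":0,"z":0.57,"yaw":0},{"x":-1,"y":0,"z":0,"yaw":0},{"x":-0.8,"y":0,"z":0,"yaw":0},{"x":0,"y":0,"z":0,"yaw":0},{"x":0,"y":0,"z":0,"yaw":0}])

```text
time_s: 8.98
eef_pos: [490.2, 48.5, 62.0]
eef_rot: [-0.0, -0.011, 1.0, -0.0]
contact_force: [-0.2, 0.9, -2.4]
grip_width: 0.138
grip_force: 58.7
```

```bash
python3 - <<'E'
from fit import *
from plant import *
np.set_printoptions(precision=3,suppress=True)
o=get_obs();print(o['eef_pos'],o['contact_force'])
for n in("scene","side"):
    p,d=camera(n); np.savez(f"{n}2.npz",p=p,d=d,**get_calibration(n))
    c=p[215:260,300:380] if n=="scene" else p[205:265,265:345]
    cv2.imwrite(f"pics/{n}2.png",cv2.resize(c[:,:,::-1],None,fx=5,fy=5,interpolation=cv2.INTER_CUBIC))
a,b=cv2.imread('pics/scene2.png'),cv2.imread('pics/side2.png');cv2.imwrite('pics/c2.png',np.vstack([a,b]))
S,D='scene2.npz','side2.npz'
rs=edges2(S,290,332,236,236,25,15);rd=edges2(D,303,325,231,224,20,15)
print(rs[::9,:2],rd[::9,:2])
print('rod@622',axfit([(S,rs),(D,rd)],7,622,53,76))
E
```

```text
[490.212  48.526  62.019] [-0.224  0.904 -2.368]
[[290.  233.5]
 [294.  240.5]
 [299.  233.5]
 [303.  240.5]
 [308.  233.5]
 [312.  240.5]
 [317.  233.5]
 [321.  240.5]
 [326.  233.5]
 [330.  240.5]] [[303.  228.5]
 [307.  234.5]
 [312.  224.5]
 [316.  230.5]
 [321.  221.5]
 [325.  227.5]]
rod@622 (array([52.864, 74.356,  0.02 , -0.004]), [0.0, 0.51], [0.27, -0.03])
```

View pics/c2.png

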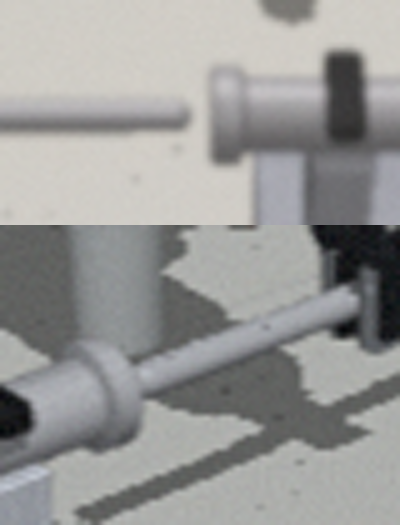

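The nose is centred on the flange in both views (v≈115 in the upper crop), with about 8 mm to go. After a small correction I'll enter the mouth.

Call:
jog_arm(steps=[{"x":0,"y":-0.06,"z":-0.08,"yaw":0},{"x":-0.5,"y":0,"z":0,"yaw":0},{"x":-0.4,"y":0,"z":0,"yaw":0},{"x":-0.3,"y":0,"z":0,"yaw":0},{"x":-0.3,"y":0,"z":0,"yaw":0},{"x":0,"y":0,"z":0,"yaw":0}])

```text
time_s: 9.82
eef_pos: [505.5, 48.3, 62.8]
eef_rot: [0.0, -0.011, 1.0, -0.0]
contact_force: [-0.3, -0.1, -1.9]
grip_width: 0.141
grip_force: 58.7
```

Call:
jog_arm(steps=[{"x":-0.3,"y":0,"z":0,"yaw":0},{"x":-0.3,"y":0,"z":0,"yaw":0},{"x":-0.3,"y":0,"z":0,"yaw":0},{"x":0,"y":0,"z":0,"yaw":0}])

```text
time_s: 10.32
eef_pos: [514.6, 48.4, 62.9]
eef_rot: [0.0, -0.011, 1.0, -0.0]
contact_force: [-0.1, -0.5, -2.1]
grip_width: 0.142
grip_force: 58.7
```

Call:
jog_arm(steps=[{"x":-0.4,"y":0,"z":0,"yaw":0},{"x":-0.4,"y":0,"z":0,"yaw":0},{"x":-0.4,"y":0,"z":0,"yaw":0},{"x":-0.4,"y":0,"z":0,"yaw":0},{"x":-0.4,"y":0,"z":0,"yaw":0},{"x":0,"y":0,"z":0,"yaw":0}])

```text
time_s: 11.08
eef_pos: [534.7, 48.9, 62.9]
eef_rot: [0.0, -0.011, 1.0, -0.0]
contact_force: [-0.3, 0.2, -2.4]
grip_width: 0.14
grip_force: 58.7
```

Call:
jog_arm(steps=[{"x":-0.4,"y":0,"z":0,"yaw":0},{"x":-0.4,"y":0,"z":0,"yaw":0},{"x":-0.4,"y":0,"z":0,"yaw":0},{"x":-0.4,"y":0,"z":0,"yaw":0},{"x":-0.4,"y":0,"z":0,"yaw":0},{"x":0,"y":0,"z":0,"yaw":0}])

```text
time_s: 11.82
eef_pos: [554.7, 49.3, 62.9]
eef_rot: [0.0, -0.011, 1.0, -0.0]
contact_force: [0.2, -1.0, -2.1]
grip_width: 0.143
grip_force: 58.7
```

Call:
jog_arm(steps=[{"x":-0.4,"y":0,"z":0,"yaw":0},{"x":-0.4,"y":0,"z":0,"yaw":0},{"x":-0.4,"y":0,"z":0,"yaw":0},{"x":-0.4,"y":0,"z":0,"yaw":0},{"x":0,"y":0,"z":0,"yaw":0}])

```text
time_s: 12.45
eef_pos: [570.7, 49.7, 62.9]
eef_rot: [0.0, -0.011, 1.0, -0.0]
contact_force: [-0.6, -0.2, -2.6]
grip_width: 0.139
grip_force: 58.7
```

Call:
jog_arm(steps=[{"x":-0.4,"y":0,"z":0,"yaw":0},{"x":-0.4,"y":0,"z":0,"yaw":0},{"x":-0.4,"y":0,"z":0,"yaw":0},{"x":-0.4,"y":0,"z":0,"yaw":0},{"x":-0.4,"y":0,"z":0,"yaw":0},{"x":-0.4,"y":0,"z":0,"yaw":0},{"x":-0.3,"y":0,"z":0,"yaw":0},{"x":0,"y":0,"z":0,"yaw":0},{"x":0,"y":0,"z":0,"yaw":0}])

```text
time_s: 13.58
eef_pos: [597.1, 50.3, 62.8]
eef_rot: [-0.0, -0.011, 1.0, -0.0]
contact_force: [-0.1, 0.1, -2.6]
grip_width: 0.144
grip_force: 58.7
```

```bash
python3 - <<'E'
from fit import *
from plant import *
np.set_printoptions(precision=3,suppress=True)
snap('w4')
for n in("scene","side"):
    p,d=camera(n); np.savez(f"{n}3.npz",p=p,d=d,**get_calibration(n))
    c=p[200:270,260:380] if n=="scene" else p[180:265,265:385]
    cv2.imwrite(f"pics/{n}3.png",cv2.resize(c[:,:,::-1],None,fx=4,fy=4,interpolation=cv2.INTER_CUBIC))
a,b=cv2.imread('pics/scene3.png'),cv2.imread('pics/side3.png');cv2.imwrite('pics/c3.png',np.vstack([a,b])[:600])
E
```

```text
t 13.575 pos [597.1  50.3  62.8] psi -178.72 j [-0.05  0.47 -0.18  0.93 -0.   -0.07] F [-0.1  0.1 -2.6]
```

View pics/c3.png

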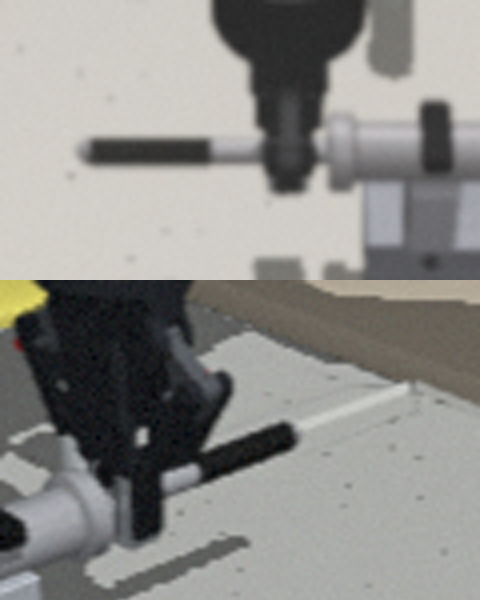

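Both views show the rod entered, with the fingers about 7 mm short of the flange. I'll let go now and slide the open fingers back to the sleeve.

Call:
jog_arm(steps=[{"x":0,"y":0,"z":0,"yaw":0},{"x":0,"y":0,"z":0,"yaw":0},{"x":0,"y":0,"z":0,"yaw":0},{"x":0,"y":0,"z":0,"yaw":0},{"x":0,"y":0,"z":0,"yaw":0},{"x":0,"y":0,"z":0,"yaw":0},{"x":0,"y":0,"z":0,"yaw":0},{"x":0,"y":0,"z":0,"yaw":0}], hand=-1)

```text
time_s: 14.72
eef_pos: [597.2, 50.3, 62.8]
eef_rot: [-0.0, -0.011, 1.0, -0.0]
contact_force: [-0.3, -0.0, -0.8]
grip_width: 1.001
grip_force: 0.0
```

Call:
jog_arm(steps=[{"x":1,"y":0,"z":0,"yaw":0},{"x":2,"y":0,"z":0,"yaw":0},{"x":2,"y":0,"z":0,"yaw":0},{"x":1.6,"y":0,"z":0,"yaw":0},{"x":0.8,"y":0,"z":0,"yaw":0},{"x":0,"y":0,"z":0,"yaw":0},{"x":0,"y":0,"z":0,"yaw":0}])

```text
time_s: 15.6
eef_pos: [524.0, 48.6, 63.1]
eef_rot: [0.001, -0.011, 1.0, -0.0]
contact_force: [0.1, -0.2, -0.7]
grip_width: 1.001
grip_force: 0.0
```

```bash
python3 - <<'E'
from fit import *
from plant import *
np.set_printoptions(precision=1,suppress=True)
snap('w5')
for n in("scene","side"):
    p,d=camera(n); np.savez(f"{n}4.npz",p=p,d=d,**get_calibration(n))
    c=p[200:270,260:380] if n=="scene" else p[180:265,265:385]
    cv2.imwrite(f"pics/{n}4.png",cv2.resize(c[:,:,::-1],None,fx=4,fy=4,interpolation=cv2.INTER_CUBIC))
a,b=cv2.imread('pics/scene4.png'),cv2.imread('pics/side4.png');cv2.imwrite('pics/c4.png',np.vstack([a,b])[:600])
E
```

```text
t 15.6 pos [524.   48.6  63.1] psi -178.72 j [-0.1  0.3 -0.4  0.9 -0.  -0.1] F [ 0.1 -0.2 -0.7]
```

View pics/c4.png

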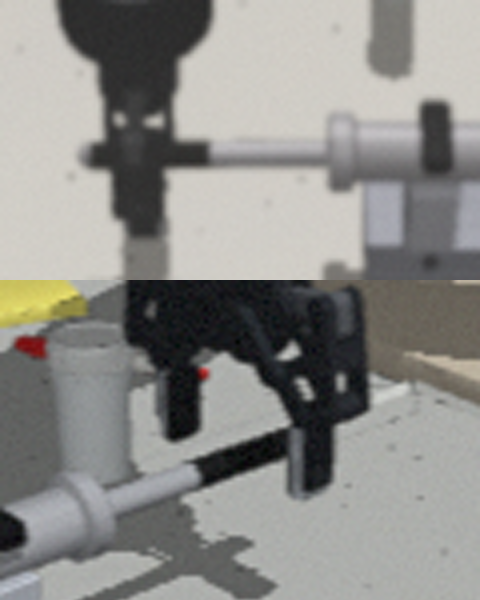

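The rod stayed put, and the fingers straddle the sleeve at crop u≈140. I'll grip it there and lift slightly to level the droop.

Call:
jog_arm(steps=[{"x":0,"y":0,"z":0,"yaw":0},{"x":0,"y":0,"z":0,"yaw":0},{"x":0,"y":0,"z":0,"yaw":0},{"x":0,"y":0,"z":0,"yaw":0},{"x":0,"y":0,"z":0,"yaw":0},{"x":0,"y":0,"z":0,"yaw":0},{"x":0,"y":0,"z":0,"yaw":0},{"x":0,"y":0,"z":0,"yaw":0}], hand=1)

```text
time_s: 16.75
eef_pos: [523.2, 48.6, 62.9]
eef_rot: [0.0, -0.011, 1.0, -0.0]
contact_force: [-0.4, -0.4, 0.6]
grip_width: 0.143
grip_force: 58.4
```

Call:
jog_arm(steps=[{"x":0,"y":0,"z":-0.05,"yaw":0},{"x":0,"y":0,"z":-0.05,"yaw":0},{"x":0,"y":0,"z":0,"yaw":0},{"x":0,"y":0,"z":0,"yaw":0}])

```text
time_s: 17.25
eef_pos: [523.2, 48.7, 63.8]
eef_rot: [-0.0, -0.011, 1.0, -0.0]
contact_force: [0.8, -0.1, -1.2]
grip_width: 0.141
grip_force: 58.4
```

Call:
jog_arm(steps=[{"x":0,"y":0,"z":-0.07,"yaw":0},{"x":-0.2,"y":0,"z":0,"yaw":0},{"x":-0.2,"y":0,"z":0,"yaw":0},{"x":-0.2,"y":0,"z":0,"yaw":0},{"x":-0.2,"y":0,"z":0,"yaw":0},{"x":0,"y":0,"z":0,"yaw":0}])

```text
time_s: 18.0
eef_pos: [531.6, 48.8, 64.6]
eef_rot: [0.0, -0.011, 1.0, -0.0]
contact_force: [0.4, 0.3, -1.1]
grip_width: 0.141
grip_force: 58.4
```

Call:
jog_arm(steps=[{"x":-0.25,"y":0,"z":0,"yaw":0},{"x":-0.25,"y":0,"z":0,"yaw":0},{"x":-0.25,"y":0,"z":0,"yaw":0},{"x":-0.25,"y":0,"z":0,"yaw":0},{"x":-0.25,"y":0,"z":0,"yaw":0},{"x":-0.25,"y":0,"z":0,"yaw":0},{"x":-0.25,"y":0,"z":0,"yaw":0},{"x":-0.25,"y":0,"z":0,"yaw":0},{"x":0,"y":0,"z":0,"yaw":0}])

```text
time_s: 19.12
eef_pos: [551.7, 49.3, 64.6]
eef_rot: [0.0, -0.011, 1.0, -0.0]
contact_force: [0.8, -0.9, -1.6]
grip_width: 0.135
grip_force: 58.4
```

Call:
jog_arm(steps=[{"x":-0.15,"y":0,"z":0,"yaw":0},{"x":-0.15,"y":0,"z":0,"yaw":0},{"x":-0.15,"y":0,"z":0,"yaw":0},{"x":-0.15,"y":0,"z":0,"yaw":0},{"x":-0.15,"y":0,"z":0,"yaw":0},{"x":-0.15,"y":0,"z":0,"yaw":0}])

```text
time_s: 19.88
eef_pos: [560.3, 49.5, 64.6]
eef_rot: [-0.0, -0.011, 1.0, -0.0]
contact_force: [-1.3, 0.6, -1.2]
grip_width: 0.137
grip_force: 58.4
```

Call:
jog_arm(steps=[{"x":-0.15,"y":0,"z":0,"yaw":0},{"x":-0.15,"y":0,"z":0,"yaw":0},{"x":-0.15,"y":0,"z":0,"yaw":0},{"x":-0.15,"y":0,"z":0,"yaw":0}])

```text
time_s: 20.38
eef_pos: [566.3, 49.6, 64.6]
eef_rot: [-0.0, -0.011, 1.0, -0.0]
contact_force: [-1.2, 0.5, -0.1]
grip_width: 0.143
grip_force: 58.4
```

Call:
jog_arm(steps=[{"x":-0.12,"y":0,"z":0,"yaw":0},{"x":-0.12,"y":0,"z":0,"yaw":0},{"x":-0.12,"y":0,"z":0,"yaw":0},{"x":-0.12,"y":0,"z":0,"yaw":0}])

```text
time_s: 20.88
eef_pos: [571.1, 49.7, 64.6]
eef_rot: [0.0, -0.011, 1.0, -0.0]
contact_force: [-1.5, -1.4, -0.0]
grip_width: 0.143
grip_force: 58.4
```

Call:
jog_arm(steps=[{"x":-0.1,"y":0,"z":0,"yaw":0},{"x":-0.1,"y":0,"z":0,"yaw":0},{"x":-0.1,"y":0,"z":0,"yaw":0}])

```text
time_s: 21.25
eef_pos: [574.1, 49.8, 64.6]
eef_rot: [0.0, -0.011, 1.0, -0.0]
contact_force: [-1.6, -0.2, -0.9]
grip_width: 0.138
grip_force: 58.4
```

Call:
jog_arm(steps=[{"x":-0.1,"y":0,"z":0,"yaw":0},{"x":-0.1,"y":0,"z":0,"yaw":0},{"x":-0.1,"y":0,"z":0,"yaw":0}])

```text
time_s: 21.62
eef_pos: [575.4, 49.8, 64.4]
eef_rot: [-0.002, -0.011, 1.0, -0.0]
contact_force: [-7.7, -0.7, 4.8]
grip_width: 0.132
grip_force: 58.9
```

Call:
jog_arm(steps=[{"x":-0.05,"y":0,"z":0,"yaw":0},{"x":-0.05,"y":0,"z":0,"yaw":0},{"x":-0.05,"y":0,"z":0,"yaw":0},{"x":-0.05,"y":0,"z":0,"yaw":0}])

```text
time_s: 22.12
eef_pos: [575.4, 49.8, 64.3]
eef_rot: [-0.003, -0.011, 1.0, -0.0]
contact_force: [-12.0, -1.6, 8.5]
grip_width: 0.142
grip_force: 59.2
```

Call:
jog_arm(steps=[{"x":-0.05,"y":0,"z":0,"yaw":0},{"x":-0.05,"y":0,"z":0,"yaw":0},{"x":-0.05,"y":0,"z":0,"yaw":0},{"x":-0.05,"y":0,"z":0,"yaw":0}])

```text
time_s: 22.62
eef_pos: [576.3, 49.7, 64.3]
eef_rot: [-0.004, -0.011, 1.0, -0.0]
contact_force: [-14.0, -2.2, 9.7]
grip_width: 0.142
grip_force: 59.5
```

Call:
jog_arm(steps=[{"x":0,"y":0,"z":-0.05,"yaw":0},{"x":0,"y":0,"z":0,"yaw":0},{"x":0,"y":0,"z":0,"yaw":0}])

```text
time_s: 23.0
eef_pos: [577.9, 49.9, 64.5]
eef_rot: [-0.003, -0.011, 1.0, -0.0]
contact_force: [-8.4, -1.3, 4.1]
grip_width: 0.143
grip_force: 59.0
```

```bash
python3 - <<'E'
from fit import *
from plant import *
np.set_printoptions(precision=2,suppress=True)
o=get_obs();print(o['contact_force'],o['torque'],o['eef_pos'],o['eef_rot'])
p,d=camera('scene');q,e=camera('side')
np.savez("side5.npz",p=q,d=e,**get_calibration('side'));np.savez("scene5.npz",p=p,d=d,**get_calibration('scene'))
a=cv2.resize(p[205:265,270:470,::-1],None,fx=4,fy=4,interpolation=cv2.INTER_CUBIC);b=cv2.resize(q[180:255,270:470,::-1],None,fx=4,fy=4,interpolation=cv2.INTER_CUBIC)
cv2.imwrite('pics/c5.png',np.vstack([a,b]))
E
```

```text
[-8.37 -1.35  4.14] [-0.24  1.74 -0.04] [577.88  49.87  64.5 ] [-0.   -0.01  1.   -0.  ]
```

View pics/c5.png

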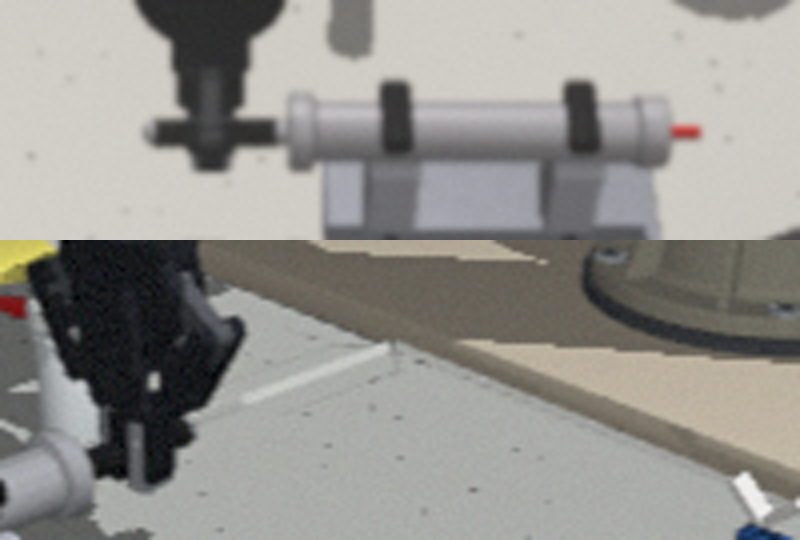

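The stem (crop u 672–700) has just begun to move out. Lifting eased the side load, so the rod moves freely again.

Call:
jog_arm(steps=[{"x":0,"y":0,"z":-0.04,"yaw":0},{"x":-0.05,"y":0,"z":0,"yaw":0},{"x":-0.05,"y":0,"z":0,"yaw":0}])

```text
time_s: 23.48
eef_pos: [579.2, 49.9, 64.6]
eef_rot: [-0.003, -0.011, 1.0, -0.0]
contact_force: [-7.8, -1.5, 2.0]
grip_width: 0.139
grip_force: 58.7
```

Call:
jog_arm(steps=[{"x":-0.05,"y":0,"z":0,"yaw":0},{"x":-0.05,"y":0,"z":0,"yaw":0},{"x":-0.05,"y":0,"z":0,"yaw":0}])

```text
time_s: 23.85
eef_pos: [580.6, 50.0, 64.6]
eef_rot: [-0.003, -0.011, 1.0, -0.0]
contact_force: [-8.0, -0.5, 1.8]
grip_width: 0.142
grip_force: 58.7
```

Call:
jog_arm(steps=[{"x":-0.05,"y":0,"z":-0.01,"yaw":0},{"x":-0.05,"y":0,"z":-0.01,"yaw":0},{"x":-0.05,"y":0,"z":0,"yaw":0},{"x":-0.05,"y":0,"z":0,"yaw":0}])

```text
time_s: 24.35
eef_pos: [582.9, 50.0, 64.7]
eef_rot: [-0.003, -0.011, 1.0, -0.0]
contact_force: [-7.1, -0.5, 0.2]
grip_width: 0.143
grip_force: 58.7
```

Call:
jog_arm(steps=[{"x":-0.05,"y":0,"z":0,"yaw":0},{"x":-0.05,"y":0,"z":0,"yaw":0},{"x":-0.05,"y":0,"z":0,"yaw":0},{"x":-0.05,"y":0,"z":0,"yaw":0}])

```text
time_s: 24.85
eef_pos: [584.9, 50.0, 64.7]
eef_rot: [-0.003, -0.011, 1.0, -0.0]
contact_force: [-7.5, -0.3, 0.3]
grip_width: 0.144
grip_force: 58.7
```

Sliding steadily at about 7 N.

Call:
jog_arm(steps=[{"x":-0.05,"y":0,"z":0,"yaw":0},{"x":-0.05,"y":0,"z":0,"yaw":0},{"x":-0.05,"y":0,"z":0,"yaw":0},{"x":-0.05,"y":0,"z":0,"yaw":0}])

```text
time_s: 25.35
eef_pos: [586.9, 50.1, 64.7]
eef_rot: [-0.003, -0.011, 1.0, -0.0]
contact_force: [-5.7, -1.2, 1.5]
grip_width: 0.137
grip_force: 58.7
```

Call:
jog_arm(steps=[{"x":-0.05,"y":0,"z":0,"yaw":0},{"x":-0.05,"y":0,"z":0,"yaw":0},{"x":-0.05,"y":0,"z":0,"yaw":0}])

```text
time_s: 25.72
eef_pos: [588.4, 50.1, 64.7]
eef_rot: [-0.003, -0.011, 1.0, -0.0]
contact_force: [-7.3, -1.1, 1.3]
grip_width: 0.14
grip_force: 58.7
```

Call:
jog_arm(steps=[{"x":-0.05,"y":0,"z":0,"yaw":0},{"x":-0.05,"y":0,"z":0,"yaw":0},{"x":-0.05,"y":0,"z":0,"yaw":0}])

```text
time_s: 26.1
eef_pos: [589.0, 50.1, 64.7]
eef_rot: [-0.003, -0.011, 1.0, -0.0]
contact_force: [-9.6, -2.5, 2.4]
grip_width: 0.144
grip_force: 58.8
```

Call:
jog_arm(steps=[{"x":-0.05,"y":0,"z":0,"yaw":0},{"x":-0.05,"y":0,"z":0,"yaw":0},{"x":-0.05,"y":0,"z":0,"yaw":0}])

```text
time_s: 26.48
eef_pos: [589.0, 50.1, 64.6]
eef_rot: [-0.005, -0.011, 1.0, -0.0]
contact_force: [-13.4, -1.4, 6.1]
grip_width: 0.139
grip_force: 59.0
```

Call:
jog_arm(steps=[{"x":0,"y":0,"z":-0.04,"yaw":0},{"x":0,"y":0,"z":-0.02,"yaw":0},{"x":0,"y":0,"z":0,"yaw":0}])

```text
time_s: 26.85
eef_pos: [589.1, 50.1, 64.7]
eef_rot: [-0.005, -0.011, 1.0, -0.0]
contact_force: [-11.4, -1.3, 1.8]
grip_width: 0.139
grip_force: 58.9
```

Call:
jog_arm(steps=[{"x":-0.05,"y":0,"z":-0.02,"yaw":0},{"x":-0.05,"y":0,"z":-0.02,"yaw":0},{"x":-0.05,"y":0,"z":-0.02,"yaw":0}])

```text
time_s: 27.22
eef_pos: [589.1, 50.1, 64.7]
eef_rot: [-0.006, -0.011, 1.0, -0.0]
contact_force: [-14.9, -1.9, 1.6]
grip_width: 0.14
grip_force: 58.8
```

Call:
jog_arm(steps=[{"x":-0.05,"y":0,"z":-0.02,"yaw":0},{"x":-0.04,"y":0,"z":-0.02,"yaw":0},{"x":0,"y":0,"z":0,"yaw":0}])

```text
time_s: 27.6
eef_pos: [589.2, 50.1, 64.8]
eef_rot: [-0.007, -0.011, 1.0, -0.0]
contact_force: [-15.4, -2.5, 2.8]
grip_width: 0.139
grip_force: 58.8
```

Call:
jog_arm(steps=[{"x":0,"y":0,"z":0,"yaw":0},{"x":0,"y":0,"z":0,"yaw":0},{"x":0,"y":0,"z":0,"yaw":0},{"x":0,"y":0,"z":0,"yaw":0},{"x":0,"y":0,"z":0,"yaw":0}])

```text
time_s: 28.22
eef_pos: [589.2, 50.1, 64.8]
eef_rot: [-0.007, -0.011, 1.0, -0.0]
contact_force: [-15.9, -1.9, 2.0]
grip_width: 0.14
grip_force: 58.8
```

Call:
jog_arm(steps=[{"x":-0.04,"y":0,"z":-0.01,"yaw":0},{"x":0,"y":0,"z":0,"yaw":0},{"x":0,"y":0,"z":0,"yaw":0},{"x":0,"y":0,"z":0,"yaw":0},{"x":0,"y":0,"z":0,"yaw":0},{"x":0,"y":0,"z":0,"yaw":0}])

```text
time_s: 28.98
eef_pos: [589.2, 50.2, 64.7]
eef_rot: [-0.008, -0.011, 1.0, -0.0]
contact_force: [-15.9, -1.9, 1.8]
grip_width: 0.141
grip_force: 58.8
```

Call:
jog_arm(steps=[{"x":0.1,"y":0,"z":0.05,"yaw":0},{"x":0.1,"y":0,"z":0.04,"yaw":0},{"x":0.08,"y":0,"z":0.04,"yaw":0},{"x":0,"y":0,"z":0,"yaw":0}])

```text
time_s: 29.48
eef_pos: [589.1, 50.1, 64.7]
eef_rot: [-0.005, -0.011, 1.0, -0.0]
contact_force: [-11.5, -1.7, 3.5]
grip_width: 0.141
grip_force: 58.8
```

Call:
jog_arm(steps=[{"x":0,"y":0,"z":0,"yaw":0},{"x":0,"y":0,"z":0,"yaw":0},{"x":0,"y":0,"z":0,"yaw":0},{"x":0,"y":0,"z":0,"yaw":0},{"x":0,"y":0,"z":0,"yaw":0},{"x":0,"y":0,"z":0,"yaw":0},{"x":0,"y":0,"z":0,"yaw":0},{"x":0,"y":0,"z":0,"yaw":0}], hand=-1)

```text
time_s: 30.48
eef_pos: [594.0, 50.2, 66.1]
eef_rot: [0.0, -0.011, 1.0, -0.0]
contact_force: [0.3, 0.1, -0.1]
grip_width: 1.0
grip_force: 0.0
```

Call:
jog_arm(steps=[{"x":0,"y":0,"z":-1,"yaw":0},{"x":0,"y":0,"z":-3,"yaw":0},{"x":0,"y":0,"z":-4,"yaw":0},{"x":0,"y":0,"z":-4,"yaw":0},{"x":3,"y":0,"z":-3,"yaw":0},{"x":3,"y":0,"z":0,"yaw":0},{"x":0,"y":0,"z":0,"yaw":0},{"x":0,"y":0,"z":0,"yaw":0}])

```text
time_s: 31.48
eef_pos: [534.6, 48.9, 216.7]
eef_rot: [0.001, -0.011, 1.0, -0.0]
contact_force: [0.1, -0.6, 0.4]
grip_width: 1.0
grip_force: 0.0
```

```bash
python3 - <<'E'
from fit import *
from plant import *
np.set_printoptions(precision=2,suppress=True)
o=get_obs();print(o['contact_force'],o['eef_pos'])
p,d=camera('scene');q,e=camera('side')
np.savez("scene6.npz",p=p,d=d,**get_calibration('scene'))
a=cv2.resize(p[215:265,270:470,::-1],None,fx=4,fy=4,interpolation=cv2.INTER_CUBIC);b=cv2.resize(q[150:400,150:550,::-1],None,fx=1.6,fy=1.6)[:400,:]
b=cv2.copyMakeBorder(b,0,0,0,800-b.shape[1],cv2.BORDER_CONSTANT)
cv2.imwrite('pics/c6.png',np.vstack([a,b]))
E
```

```text
[ 0.1  -0.62  0.36] [534.64  48.87 216.68]
```

View pics/c6.png

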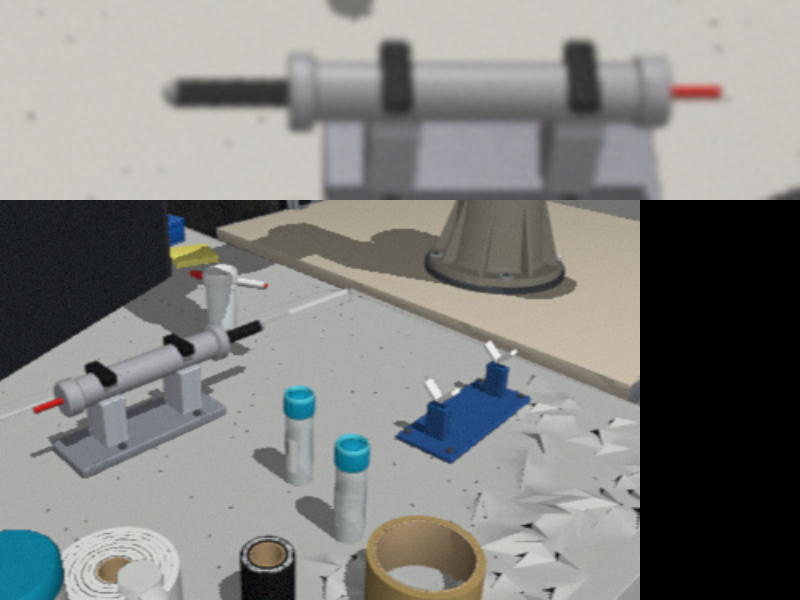

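The rod stands home with about 66 mm showing, so it is about 164 mm deep. The stem has moved out about 12 mm, and the bystanders in view are undisturbed.

```bash
python3 -c "
from plant import *
print(sign_off())"
```

```text
the job is handed in; nothing more can be done
None
```

The rod is fully home, about 164 mm deep, with the piston on its seat; I pressed there for about a second at about 16 N by the wrist reading, let go, and handed the job in at about 32 s.

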